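# Blank off two open vacuum ports

## Robot

A 7-joint arm with a two-finger parallel gripper is mounted at the origin on a cart in front of the work surface, level with it; the furniture and walls round the work are solid. World frame = base frame: x ahead of the robot, y to its left, z up, the work surface at z = 0. Lengths are in m, angles in rad, forces in N, time in s.
With the tool pointing down it reaches from about 0.425 to 1.025 m from the base axis. Payload 9.4 kg.
Tool frame: the origin (TCP) lies midway between the tips of the shut fingers; the grasp point (between the pads) lies 19 mm behind it; z points along the fingers, y is the line along which they close (so a half turn about z gives the same grasp; the last joint's range is limited). The gripper opens to 93 mm and grips with 3 to 60 N. Pads are 15 mm wide; open, the fingers measure 128 mm over their backs; the gripper's body (75 mm by 188 mm) begins 65 mm behind the grasp point.
Start: joints at [1.028, 0.599, -0.003, 1.599, 0.002, 0.943, -0.08], TCP at [0.326, -0.648, 0.219] pointing down, gripper open.
Joint ranges: [-2.57, 2.57], [-0.35, 1.97], [-1.29, 1.29], [0.11, 2.56], [-1.05, 4.19], [0.11, 1.86], [-2.63, 2.63]. Speed limits (rad/s): [2.22, 2.22, 3.01, 3.01, 3.14, 3.14, 3.14].

## Interface

Orientations are given as a unit quaternion [w, x, y, z].
In Python, from cell import ctrl gives the robot as it stands.
- The arm moves only by the shell command python3 -m inch 'ROWS'. ROWS is JSON, a list that holds one entry, the list of rows, each a list of 7 numbers: the finger opening in cm, from 0 to 9.3, then the shift along the tool's x, y, z in cm, then the turn, a rotation vector about the tool's x, y, z in rad. A call has 1 to 8 rows; each row shifts and turns the commanded pose from where the row before left it, along the tool's axes as they then stand; what a row does not reach is not made up. A row lasts 1/12 s, in which the tool goes at most 41.7 mm and 7.16 degrees, less where a joint would pass 70% of its speed; a pose out of reach is approached as far as the arm can. A call is refused whole if a number of a shift passes 4.17 or a number of a turn 0.125, either way. A call with a gripper value outside its range is refused whole. The fingers move at their own pace and stop on an object; the grip force is fixed at half the most. Time passes only in rows, so rows that do not move let the fingers close. It gives the time, the measured TCP pose, the force, the opening and the grip force at its end, in the units of the state.
- ctrl.observe(): the state, without advancing time (a new reading comes with each control period).
- ctrl.grab_frame(name): name is "scene" or "top" or "wrist"; returns a dict with "image" (420x560x3 uint8, red, green, blue), "mtx" (3x3 intrinsics, pixels), "R" (3x3) and "t" (3): a world point X has camera coordinates R X + t. Camera axes: x right, y down, z forward; pixel columns grow to the right and rows downward; lengths in m; the calibration is good to about 2 mm. A picture is of the moment at which its call begins. There is no depth.
- ctrl.close_job(): hands the job in; it is judged then, once.
Trained networks look in the newest picture that a camera, given by its name, has taken for a name from the list of things; names that differ only in an ending like _2 or _b are one class to them, and where a whole thing is asked for, a point or a joint stands for the part that bears it (a point fixed in the world has none). Each returns a list of dicts, best first, with "confidence" (0 to 1); they miss things now and then, are a little off and sometimes report something else, mostly with a low value. They report only what shows in the picture. A call takes as long as a camera call. They do not tell look-alikes from the thing itself.
- ctrl.silhouettes(camera, name): "pixels" (420x560 bool, what is visible of it) and "extent" ([left, top, width, height] in pixels, round what is visible of it).
The state is a dict: "t": time; "joints": joint angles; "joint_velocities": joint speeds; "joint_efforts": joint torques, N m; "position": TCP position; "orientation": TCP orientation; "force": force on the tool from outside, world axes, zero at the start; "ft_torque": the same for the moment, N m; "finger_gap": opening from 0.0 (shut) to 1.0 (fully open); "grip_force": force on a finger pad.
Only numpy, scipy, OpenCV 4.12 (cv2) and the standard library are available. Lean on these libraries where they do the work, as an engineer would, in place of code of your own. Each camera call takes 0.05 s, during which the arm holds its last target. There are 200 camera calls.

## Task

Blank off the two open flanged ports that stand on square foot plates: lay on each port the sealing ring of its own size, then on top of that ring the plain blank disc of the same size, each lying flat and centred on the port. The smallest of the three rings fits neither port: leave it, the hinged clamp, the grease tin and everything else where they are.

Things in the scene. Friction and masses are not known exactly. Their poses are not given: they have to be found in the camera images.
- port_small: The small port, fixed: a straight bare-metal tube standing on a 78 x 78 x 10 mm dark steel foot plate, with a flange of 40 mm diameter on top. Origin: centre of the plate's underside, on the bench; z up. The flat flange face, on which its ring goes, lies 70 mm above the origin, on its z axis; treat it as solid (the ring rests on the face and does not sink into the bore).
- port_large: The large port, fixed: a bare-metal cone that widens upward, on the same kind of 78 x 78 x 10 mm foot plate, with a flange of 55 mm diameter on top. Origin: centre of the plate's underside, on the bench; z up. The flat flange face, on which its ring goes, lies 55 mm above the origin, on its z axis; treat it as solid (the ring rests on the face and does not sink into the bore).
- ring_medium: Sealing ring for the small port: open metal ring with a black rubber O-ring round it, 38 mm over the soft rubber (the bright metal inside it 27 mm; the rubber hardly shows on the dark bench), 8 mm high, 12 g. The rubber gives: fingers come to rest about 32 mm apart. Origin: centre of its underside; z is its axis, up. Loose, lies flat on the bench; grasp from above by the rim, any direction. 
- ring_large: Sealing ring for the large port: the same kind, 54 mm over the soft rubber (bright metal 43 mm), 8 mm high, 20 g. The rubber gives: fingers come to rest about 48 mm apart. Origin: centre of its underside; z is its axis, up. Loose, lies flat on the bench; grasp from above by the rim, any direction. 
- blank_medium: Blank disc for the small port: plain solid metal disc without a hole, 40 mm diameter, 10 mm high: straight upright rim for the lowest 6 mm, then a shoulder sloping in to the top, about 50 g. Origin: centre of its underside; z is its axis, up. Loose, lies flat on the bench; grasp from above by the rim, any direction. 
- blank_large: Blank disc for the large port: the same kind, 55 mm diameter, 10 mm high, rim upright for the lowest 6 mm, about 90 g. Origin: centre of its underside; z is its axis, up. Loose, lies flat on the bench; grasp from above by the rim, any direction. 
- ring_small: The smallest sealing ring, 30 mm over the rubber, 8 mm high, loose; fits neither port and must be left alone (not moved more than 20 mm). Origin: centre of its underside.
- clamp: Bystander: bare-metal hinged pipe clamp with a wing nut, 66 x 90 x 20 mm, loose, lying on the bench; leave alone (20 mm). Origin: centre of its underside.
- tin: Bystander: round flat white grease tin, 56 mm diameter, 24 mm high, loose; leave alone (20 mm). Origin: centre of its underside.
There are look-alikes about, which are no part of the job. Leave any brown look-alike of the blank_medium alone.

How it is judged:
By the outcome, as a careful person would: the job done as asked, in the order asked, and still so for the second after the job is handed in, with the robot touching nothing.
It also fails if it takes over 102 s, if anything falls off the work surface, if the arm or the gripper's body presses on something with over 40 N, if the wrist force passes 120 N, or if a joint passes its speed limit or range.

## Working session

There is one attempt and no reset: what is moved stays moved. The work goes in short steps, Python scripts to look and compute and a shell command to move; the robot and the scene stay as the last step left them, time stands still between calls to the robot, and variables do not carry over. Pictures are saved under pics/ and viewed, at most 14 in all, crops included, and the job is handed in when it is done.

```bash
mkdir -p pics; ls; python3 - <<'E'
from cell import ctrl
import cv2
print(ctrl.observe())
for n in ["scene","top"]:
    f=ctrl.grab_frame(n); cv2.imwrite(f"pics/{n}0.png",f["image"][:,:,::-1]); print(n,f["mtx"].tolist(),f["R"].tolist(),f["t"].tolist())
    for k in ["port_small","port_large","ring_medium","ring_large","blank_medium","blank_large","ring_small","clamp","tin"]:
        print(k,[(round(d["confidence"],2),[int(v) for v in d["extent"]]) for d in ctrl.silhouettes(n,k)])
E
```

```text
pics
{'t': 0.0, 'joints': array([ 1.02830906,  0.60019801, -0.00255708,  1.60012398,  0.00183094,
        0.94289355, -0.079781  ]), 'joint_velocities': array([ 0.00035508, -0.00025276, -0.00163759, -0.00104881, -0.00131562,
        0.00015172,  0.00038304]), 'joint_efforts': array([ 1.39269864e-04, -7.65081239e+01,  1.49803620e+00, -2.52346444e+01,
       -5.23699145e-02,  1.71454606e-02,  1.71346796e-04]), 'position': array([ 0.32538005, -0.64733434,  0.21770923]), 'orientation': array([-7.65509389e-04,  9.72989954e-01,  2.30846035e-01, -2.66286347e-04]), 'force': array([-1.24983551,  0.06137249,  0.11467242]), 'ft_torque': array([ 0.02288618, -0.01908062, -0.00745235]), 'grip_force': 0.0, 'finger_gap': 1.0012078481655067}
scene [[415.77673746188236, 0.0, 280.57700874319073], [0.0, 415.77673746188236, 208.73988454574874], [0.0, 0.0, 1.0]] [[-0.6672412004609785, -0.7448001087724222, -0.007872634881684269], [-0.5216217348225062, 0.4747959727016315, -0.708857919520598], [0.5316953508995085, -0.46887267171258723, -0.7053073596333367]] [0.3995282323932165, 0.29649351032873617, 0.7713916
[... 501 characters left out ...]
, 464.69315177233995, 213.2691956370568], [0.0, 0.0, 1.0]] [[0.007121021543287249, -0.9998561790865181, 0.015391952270229835], [-0.9982120138577288, -0.008021139874055038, -0.05923205808696946], [0.05934700028036227, -0.014942638911177577, -0.998125568803892]] [0.0459594385790144, 0.5374657338979598, 1.4079360263257612]
port_small [(0.88, [372, 219, 23, 23])]
port_large [(0.66, [190, 193, 29, 28]), (0.46, [252, 225, 9, 16])]
ring_medium []
ring_large []
blank_medium [(0.7, [158, 211, 15, 10]), (0.7, [148, 179, 14, 15]), (0.62, [294, 232, 20, 22])]
blank_large [(0.69, [252, 192, 22, 19])]
ring_small [(0.64, [169, 238, 8, 7])]
clamp [(0.86, [329, 238, 31, 19])]
tin [(0.76, [296, 233, 18, 22])]
```

```bash
python3 - <<'E'
import cv2
a=cv2.imread("pics/top0.png")[155:275,130:430]; cv2.imwrite("pics/t1.png",cv2.resize(a,None,fx=2.66,fy=2.66,interpolation=cv2.INTER_CUBIC))
a=cv2.imread("pics/scene0.png")[130:355,100:420]; cv2.imwrite("pics/s1.png",cv2.resize(a,None,fx=2.5,fy=2.5,interpolation=cv2.INTER_CUBIC))
E
```

```text
(no output)
```

View pics/t1.png

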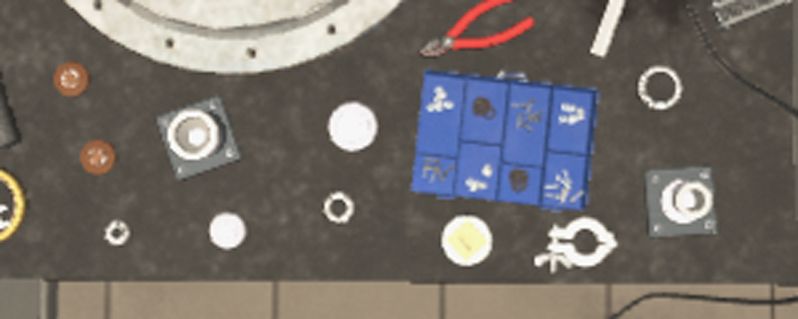

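View pics/s1.png

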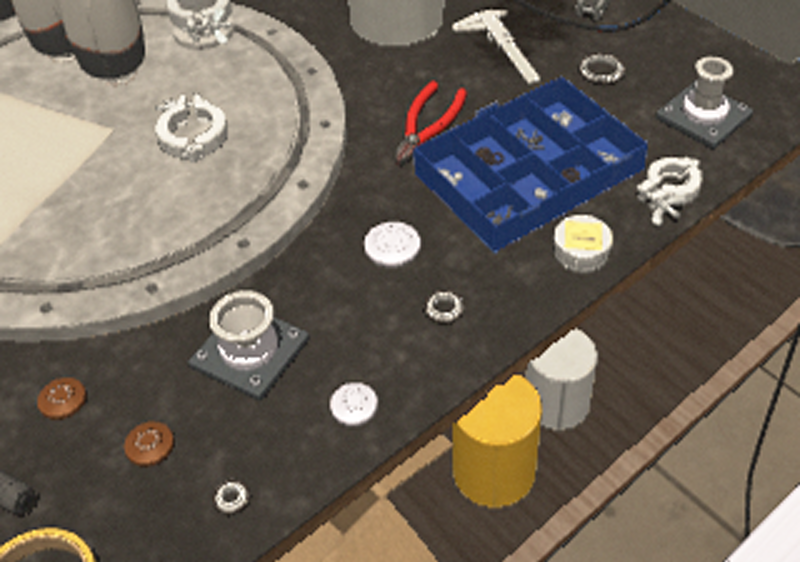

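The top crop shows these, with pixels in the full top image:
- Large ring (378,188), medium ring (257,233), smallest ring (174,242).
- White blanks: large (262,203), medium (215,242).
- Brown look-alikes (157,185) and (166,214), not to be touched.
- Tin (306,245), clamp (348,247), large port flange (203,206), small port flange (388,230).

Possible mix-ups:
- blank_medium: white disc (215,242), not the brown ones or the tin.
- ring_medium: (257,233), not the smallest ring (174,242).
- ring_large: (378,188).

```bash
cat > h.py <<'E'
from cell import ctrl
import cv2, numpy as np
def ray(f,u,v,z):
    d=f["R"].T@np.linalg.inv(f["mtx"])@[u,v,1]; c=-f["R"].T@f["t"]
    return (c+d*(z-c[2])/d[2])
def proj(f,X):
    p=f["mtx"]@(f["R"]@np.array(X)+f["t"]); return p[:2]/p[2]
def tool(): # R of tool
    o=ctrl.observe(); w,x,y,z=o["orientation"]
    from scipy.spatial.transform import Rotation as T
    return T.from_quat([x,y,z,w]).as_matrix(), o["position"], o
def go(X): # shift in tool axes, cm
    R,p,o=tool(); return np.round(R.T@(np.array(X)-p)*100,2)
def blob(f,u,v,r,th=150):
    im=f["image"].astype(int); m=(im.min(2)>th).astype(np.uint8)
    yy,xx=np.mgrid[:420,:560]; m[np.hypot(xx-u,yy-v)>r]=0
    c=max(cv2.findContours(m,cv2.RETR_EXTERNAL,cv2.CHAIN_APPROX_NONE)[0],key=len)
    return cv2.fitEllipse(cv2.convexHull(c))
E
python3 - <<'E'
from h import *
A={"ring_large":(378,188,.007,12),"ring_medium":(257.4,233,.007,9),"blank_large":(262,203,.008,14),"blank_medium":(215,242,.008,11),"port_small":(391,230,.07,11),"port_large":(203,206,.055,15)}
f=ctrl.grab_frame("top");g=ctrl.grab_frame("scene")
S={"ring_large":(341,158),"ring_medium":(278,252.5),"blank_large":(257,227),"blank_medium":(241,291),"port_small":(386,158),"port_large":(196,256)}
for k,(u,v,z,r) in A.items():
    e=blob(f,u,v,r); X=ray(f,*e[0],z); 
    print(k,np.round(e[0],1),np.round(e[1],1),X.round(4),"eyeball scene",ray(g,*S[k],z).round(4))
E
```

```text
ring_large [377.7 187.4] [15.4 16.1] [ 0.6203 -0.2532  0.007 ] eyeball scene [ 0.6143 -0.2502  0.007 ]
ring_medium [257.  232.5] [10.4 11.2] [0.4778 0.1195 0.007 ] eyeball scene [0.4738 0.1199 0.007 ]
blank_large [262.1 202.2] [17.7 18. ] [0.5712 0.1046 0.008 ] eyeball scene [0.5677 0.1053 0.008 ]
blank_medium [215.  241.3] [13.  13.2] [0.4501 0.2477 0.008 ] eyeball scene [0.4475 0.2488 0.008 ]
port_small [388.3 230. ] [17.1 17.4] [ 0.487  -0.2698  0.07  ] eyeball scene [ 0.483  -0.2739  0.07  ]
port_large [201.4 204.7] [18.4 21.5] [0.5585 0.2841 0.055 ] eyeball scene [0.5557 0.2826 0.055 ]
```

```bash
python3 -m inch '[[[9.3,0,0,0,0,0,0.1165],[9.3,0,0,0,0,0,0.1165],[9.3,0,0,0,0,0,0.1165],[9.3,0,0,0,0,0,0.1165],[9.3,2.44,-3.28,0,0,0,0],[9.3,2.44,-3.28,0,0,0,0],[9.3,2.44,-3.28,0,0,0,0],[9.3,2.44,-3.28,0,0,0,0]]]'
python3 -m inch '[[[9.3,2.44,-3.28,0,0,0,0],[9.3,2.44,-3.28,0,0,0,0],[9.3,2.44,-3.28,0,0,0,0],[9.3,2.44,-3.28,0,0,0,0],[9.3,2.44,-3.28,0,0,0,0],[9.3,2.44,-3.28,0,0,0,0],[9.3,0,0,0,0,0,0]]]'
python3 - <<'E'
from h import *
f=ctrl.grab_frame("wrist");cv2.imwrite("pics/w1.png",f["image"][:,:,::-1])
R,p,o=tool();print(R.round(3),p,o["joints"].round(2),"RL px",proj(f,[.618,-.253,.007]),"PS px",proj(f,[.487,-.27,.07]))
print("cam",-f["R"].T@f["t"], f["R"][2]); print(go([.6195,-.2525,.06]))
E
```

```text
t: 1.77
position: [0.424, -0.5151, 0.2186]
orientation: [0.0, 1.0, -0.0, 0.0]
force: [1.5, -0.2, -0.6]
finger_gap: 0.998
grip_force: 0.0
t: 2.35
position: [0.576, -0.3103, 0.2184]
orientation: [-0.002, 1.0, 0.006, 0.001]
force: [0.5, 0.8, -0.9]
finger_gap: 0.999
grip_force: 0.0
[[ 1.     0.008  0.001]
 [ 0.008 -1.     0.002]
 [ 0.001 -0.002 -1.   ]] [ 0.57322939 -0.31429214  0.21841149] [ 0.34  0.51  0.12  1.78 -0.08  0.85 -1.07] RL px [229.57654915 141.12439268] PS px [241.66511671 288.35835511]
cam [ 0.64952651 -0.30983511  0.38497514] [-2.63179212e-01  6.46342892e-04 -9.64746746e-01]
[ 4.66 -6.11 15.86]
```

View pics/w1.png

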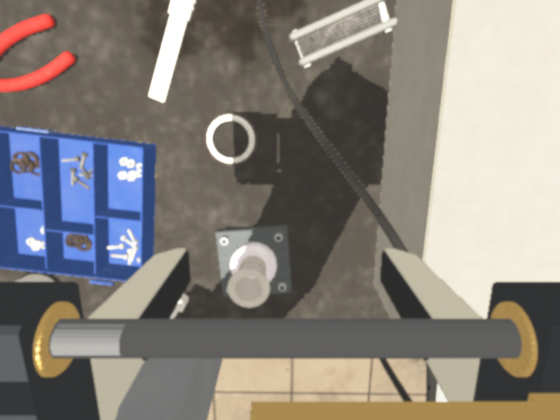

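The wrist picture shows ring_large at about (230,139), clear of the blue box, and the small port flange at (249,288). To the right, from about x=390, stands a box. Next I measure both.

```bash
python3 - <<'E'
from h import *
f=ctrl.grab_frame("wrist")
e=blob(f,230,139,40);print(e, ray(f,*e[0],.006))
im=f["image"]
for d in ctrl.silhouettes("wrist","port_small")+ctrl.silhouettes("wrist","ring_large"):print(d["confidence"],d["extent"])
print(ray(f,249,289,.07), go([*ray(f,*e[0],.006)[:2],.05]), ctrl.observe()["position"])
E
```

```text
((224.73338317871094, 135.49781799316406), (48.05162048339844, 50.98141860961914), 165.33966064453125) [ 0.62057876 -0.25279862  0.006     ]
0.77 [210.2, 222.4, 74.7, 82.8]
0.67 [10.6, 272.2, 36.8, 11.6]
0.7 [200.3, 109.2, 54.8, 55.6]
[ 0.48350454 -0.28096635  0.07      ] [ 5.15 -6.81 16.86] [ 0.56907291 -0.32069078  0.21865974]
```

```bash
python3 -m inch '[[[7,1.3,-1.7,2,0,0,0],[7,1.3,-1.7,2,0,0,0],[7,1.3,-1.7,2,0,0,0],[7,1.25,-1.7,2,0,0,0],[7,0,0,2,0,0,0],[7,0,0,0,0,0,0],[7,0,0,0,0,0,0]]]'
python3 - <<'E'
from h import *
f=ctrl.grab_frame("wrist");cv2.imwrite("pics/w2.png",f["image"][:,:,::-1])
R,p,o=tool();print(p,R[:2,:2])
u,v=proj(f,[.6205,-.2528,.006]);e=blob(f,u,v,60);X=ray(f,*e[0],.006);print(e,X,go([*X[:2],.002]))
E
```

```text
t: 3.13
position: [0.6196, -0.2537, 0.118]
orientation: [0.0, 1.0, -0.001, -0.001]
force: [-0.1, -0.9, 0.8]
finger_gap: 0.754
grip_force: 0.0
[ 0.62027508 -0.25421201  0.11919278] [[ 0.99999501 -0.00312262]
 [-0.00312313 -0.99999456]]
((284.64892578125, 204.97157287597656), (60.46853256225586, 62.67345428466797), 81.14473724365234) [ 0.62077444 -0.25344883  0.006     ] [ 0.06 -0.09 11.72]
```

View pics/w2.png

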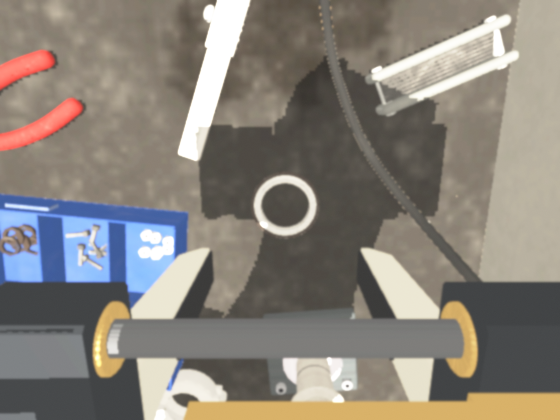

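The close view confirms the large ring at (285,205), centred between the fingers. I descend and close.

```bash
python3 -m inch '[[[7,0.06,-0.1,2.5,0,0,0],[7,0,0,2.5,0,0,0],[7,0,0,2.5,0,0,0],[7,0,0,2.0,0,0,0],[7,0,0,1.2,0,0,0],[7,0,0,0.8,0,0,0],[7,0,0,0,0,0,0],[7,0,0,0,0,0,0]]]'; python3 -c "
from h import *
print(go([.6208,-.2534,.002]))"
```

```text
t: 3.85
position: [0.6221, -0.2517, 0.0046]
orientation: [0.0, 1.0, -0.001, 0.0]
force: [-1.2, 0.2, 0.2]
finger_gap: 0.753
grip_force: 0.0
[-0.13  0.17  0.26]
```

```bash
python3 -m inch '[[[7,0,0,0.2,0,0,0],[4,0,0,0,0,0,0],[4,0,0,0,0,0,0],[4,0,0,0,0,0,0],[4,0,0,0,0,0,0],[4,0,0,0,0,0,0],[4,0,0,0,0,0,0],[4,0,0,0,0,0,0]]]'; 
python3 -m inch '[[[4,0,0,-2,0,0,0],[4,0,0,-3,0,0,0],[4,0,0,-3,0,0,0],[4,0,0,-4,0,0,0],[4,0,0,0,0,0,0],[4,0,0,0,0,0,0]]]'; python3 - <<'E'
from h import *
f=ctrl.grab_frame("wrist");cv2.imwrite("pics/w3.png",f["image"][:,:,::-1])
g=ctrl.grab_frame("top")
print(go([.5585,.284,.14]),ctrl.observe()["joints"].round(2))
E
```

```text
t: 4.52
position: [0.622, -0.2509, 0.0019]
orientation: [0.0, 1.0, -0.0, 0.0]
force: [0.2, 1.1, 5.4]
finger_gap: 0.497
grip_force: 30.0
t: 5.02
position: [0.623, -0.2513, 0.1239]
orientation: [0.001, 1.0, -0.0, 0.002]
force: [-0.3, -0.7, 0.0]
finger_gap: 0.497
grip_force: 30.0
[ -6.28 -53.45  -1.88] [ 0.23  0.64  0.11  1.82 -0.1   0.69 -1.18]
```

View pics/w3.png

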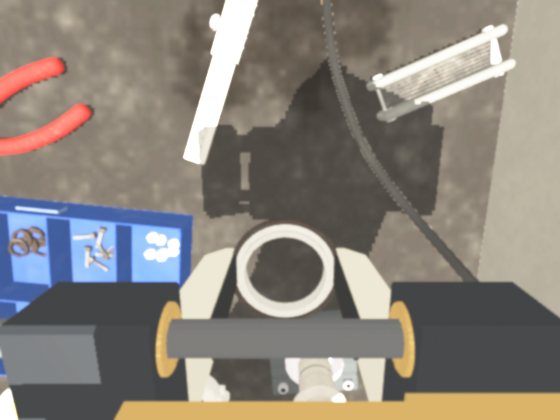

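The ring is held squarely between the fingers, at (285,270) in the wrist view. I carry it to the large port.

```bash
python3 -m inch '[[[4,-0.4,-3.6,-0.4,0,0,0],[4,-0.4,-3.6,-0.4,0,0,0],[4,-0.4,-3.6,-0.4,0,0,0],[4,-0.4,-3.6,-0.4,0,0,0],[4,-0.4,-3.6,-0.2,0,0,0],[4,-0.4,-3.6,0,0,0,0],[4,-0.4,-3.6,0,0,0,0],[4,-0.4,-3.6,0,0,0,0]]]'
python3 -m inch '[[[4,-0.4,-3.6,0,0,0,0],[4,-0.4,-3.6,0,0,0,0],[4,-0.4,-3.6,0,0,0,0],[4,-0.4,-3.6,0,0,0,0],[4,-0.4,-3.6,0,0,0,0],[4,-0.4,-2.5,0,0,0,0],[4,0,0,0,0,0,0],[4,0,0,0,0,0,0]]]'
python3 - <<'E'
from h import *
f=ctrl.grab_frame("wrist");cv2.imwrite("pics/w4.png",f["image"][:,:,::-1])
R,p,o=tool();print(p,R.round(3)[:2,:2],o["finger_gap"]);print(go([.5585,.284,.14]),proj(f,[.5585,.284,.055]))
E
```

```text
t: 5.78
position: [0.5884, 0.0388, 0.1379]
orientation: [0.0, 1.0, -0.0, -0.001]
force: [0.6, 0.4, 0.3]
finger_gap: 0.499
grip_force: 30.0
t: 6.45
position: [0.5644, 0.2438, 0.1376]
orientation: [0.001, 1.0, 0.002, -0.001]
force: [-0.1, 0.3, 0.1]
finger_gap: 0.498
grip_force: 30.0
[0.56492685 0.24185151 0.13796638] [[ 1.     0.001]
 [ 0.001 -1.   ]] 0.4978317792112775
[-0.64 -4.22 -0.21] [227.96947727 224.90475657]
```

View pics/w4.png

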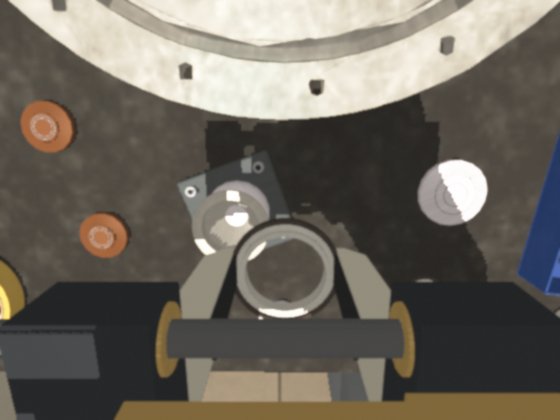

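Wrist view: the large port flange is at about (232,224), partly hidden by the held ring, and the blank_large is at (453,192). I back off 6 cm in x to see the whole port.

```bash
python3 -m inch '[[[4,-1.5,-1.1,0,0,0,0],[4,-1.5,-1.1,0,0,0,0],[4,-1.5,-1.1,0,0,0,0],[4,-1.5,-1.0,0,0,0,0],[4,0,0,0,0,0,0],[4,0,0,0,0,0,0],[4,0,0,0,0,0,0]]]'
python3 - <<'E'
from h import *
f=ctrl.grab_frame("wrist");np.savez("f5.npz",**f)
u,v=proj(f,[.5585,.284,.055]);a,b=int(u)-65,int(v)-60
print(tool()[1],u,v,a,b)
c=cv2.resize(f["image"][b:b+120,a:a+130,::-1],None,fx=5,fy=5,interpolation=cv2.INTER_CUBIC)
t=np.linspace(0,2*np.pi,200)
P=np.array([proj(f,[.5585+.0275*np.cos(q),.284+.0275*np.sin(q),.055]) for q in t]);P=((P-[a,b]+.5)*5).astype(int)
cv2.polylines(c,[P],True,(0,0,255),1);cv2.imwrite("pics/w5.png",c)
E
```

```text
t: 7.08
position: [0.5068, 0.2834, 0.1394]
orientation: [0.0, 1.0, -0.001, 0.0]
force: [-0.6, 0.0, -0.2]
finger_gap: 0.498
grip_force: 30.0
[0.50698871 0.2835113  0.13944981] 283.97355199619085 142.85009993261434 218 82
```

View pics/w5.png

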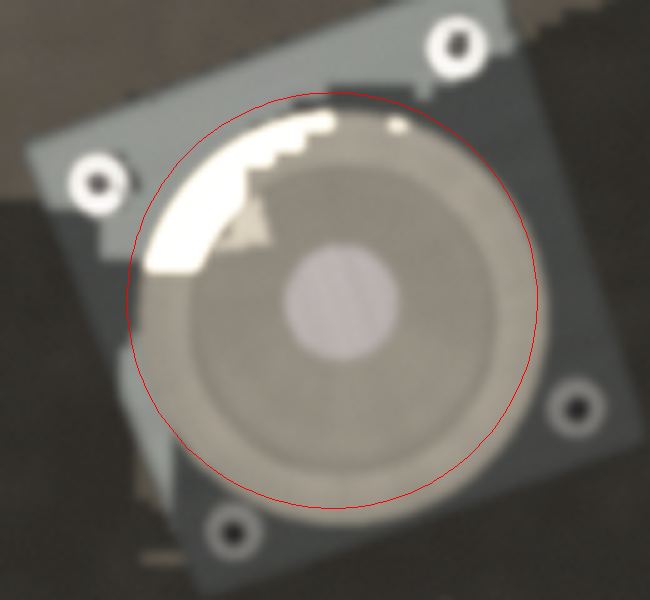

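The flange sits at crop (343,317) against a prediction of (332,300), so the port is about 2.3 mm back in x and 1.5 mm lower in y. I now measure the ring's offset in the hand from the same picture.

```bash
python3 - <<'E'
from h import *
f=dict(np.load("f5.npz"))
X=ray(f,218+343.5/5-.5,82+317.5/5-.5,.055);R,p,o=tool()
print("port",X,"tcp",p)
c=f["image"][215:325,225:345,::-1]
c=cv2.resize(c,None,fx=5,fy=5,interpolation=cv2.INTER_CUBIC)
for r,col in((.0215,(0,0,255)),(.027,(0,255,0))):
  for z in (.006,):
    P=np.array([proj(f,[p[0]+r*np.cos(q),p[1]+r*np.sin(q),p[2]+z]) for q in np.linspace(0,6.283,200)]);P=((P-[225,215]+.5)*5).astype(int)
    cv2.polylines(c,[P],True,col,1)
cv2.imwrite("pics/w6.png",c)
E
```

```text
port [0.55707005 0.28250826 0.055     ] tcp [0.50698871 0.2835113  0.13944981]
```

View pics/w6.png

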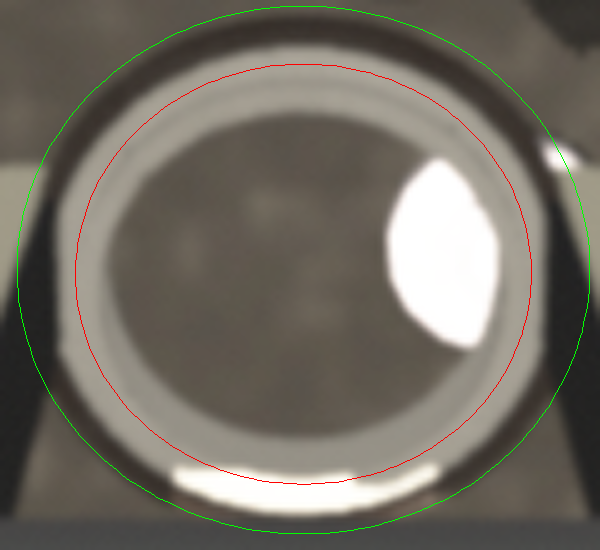

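```bash
python3 -m inch '[[[4,1.5,0.1,0,0,0,0],[4,1.5,0,0,0,0,0],[4,1.3,0,1.5,0,0,0],[4,0.75,0,2,0,0,0],[4,0,0,2,0,0,0],[4,0,0,1.2,0,0,0],[4,0,0,0,0,0,0],[4,0,0,0,0,0,0]]]'
python3 -m inch '[[[4,0,0,0,0,0,0],[4,0,0,0,0,0,0],[4,0,0,0,0,0,0]]]'
python3 -c "
from h import *
print(go([.5573,.2825,.0575]))"
```

```text
t: 7.8
position: [0.5564, 0.2833, 0.0722]
orientation: [0.001, 1.0, -0.001, -0.001]
force: [-0.2, -0.1, -1.1]
finger_gap: 0.497
grip_force: 30.0
t: 8.05
position: [0.5568, 0.2845, 0.0737]
orientation: [-0.0, 1.0, -0.0, 0.001]
force: [0.4, 0.7, 0.0]
finger_gap: 0.491
grip_force: 30.0
[0.05 0.2  1.62]
```

```bash
python3 -m inch '[[[4,0.05,0.13,0.6,0,0,0],[4,0,0,0.6,0,0,0],[4,0,0,0.2,0,0,0],[4,0,0,0,0,0,0],[4,0,0,0,0,0,0],[4,0,0,0,0,0,0]]]'
python3 -m inch '[[[4,0,0,0,0,0,0]]]'; python3 -m inch '[[[4,0,0,0,0,0,0]]]'
```

```text
t: 8.55
position: [0.5569, 0.2829, 0.0585]
orientation: [0.0, 1.0, -0.0, -0.0]
force: [0.8, 0.5, 0.3]
finger_gap: 0.494
grip_force: 30.0
t: 8.63
position: [0.557, 0.283, 0.0587]
orientation: [-0.0, 1.0, -0.0, 0.0]
force: [-0.1, -0.8, -0.5]
finger_gap: 0.497
grip_force: 30.0
t: 8.72
position: [0.557, 0.283, 0.0587]
orientation: [-0.0, 1.0, -0.0, 0.0]
force: [-0.2, 0.1, -0.2]
finger_gap: 0.498
grip_force: 30.0
```

```bash
python3 -m inch '[[[4,0,0.03,0.15,0,0,0],[4,0,0,0,0,0,0],[4,0,0,0,0,0,0],[4,0,0,0,0,0,0]]]'
```

```text
t: 9.05
position: [0.5569, 0.2826, 0.0571]
orientation: [0.0, 1.0, -0.0, -0.0]
force: [0.3, 0.4, 0.5]
finger_gap: 0.495
grip_force: 30.0
```

```bash
python3 -m inch '[[[4,0,0,0.06,0,0,0],[4,0,0,0,0,0,0],[4,0,0,0,0,0,0]]]';python3 -m inch '[[[4,0,0,0.06,0,0,0],[4,0,0,0,0,0,0],[4,0,0,0,0,0,0]]]'
```

```text
t: 9.3
position: [0.5569, 0.2826, 0.0569]
orientation: [-0.0, 1.0, -0.0, 0.0]
force: [-1.4, 0.0, 4.9]
finger_gap: 0.495
grip_force: 30.0
t: 9.55
position: [0.5569, 0.2826, 0.0568]
orientation: [-0.0, 1.0, -0.0, 0.0]
force: [-2.6, -0.9, 10.8]
finger_gap: 0.493
grip_force: 30.0
```

Contact. I release the ring, lift and look.

```bash
python3 -m inch '[[[5.2,0,0,-0.1,0,0,0],[5.8,0,0,0,0,0,0],[6.5,0,0,0,0,0,0],[7,0,0,0,0,0,0],[7,0,0,-1,0,0,0],[7,0,0,-2,0,0,0],[7,0,0,-3,0,0,0],[7,0,0,-2,0,0,0]]]'
python3 -m inch '[[[7,-2,0,0,0,0,0],[7,-2,0,0,0,0,0],[7,0,0,0,0,0,0],[7,0,0,0,0,0,0],[7,0,0,0,0,0,0]]]'
python3 - <<'E'
from h import *
f=ctrl.grab_frame("wrist")
print(tool()[1])
u,v=proj(f,[.5569,.2825,.063]);a,b=int(u)-65,int(v)-60
c=cv2.resize(f["image"][b:b+120,a:a+130,::-1],None,fx=5,fy=5,interpolation=cv2.INTER_CUBIC)
for r,z,col in((.0215,.063,(0,0,255)),(.0275,.055,(0,255,0))):
    P=np.array([proj(f,[.5569+r*np.cos(q),.2825+r*np.sin(q),z]) for q in np.linspace(0,6.283,200)]);P=((P-[a,b]+.5)*5).astype(int)
    cv2.polylines(c,[P],True,col,1)
cv2.imwrite("pics/w7.png",c)
u,v=proj(f,[.570,.105,.008]);print(u,v);
e=blob(f,u,v,60,130);print(e,ray(f,*e[0],.008))
E
```

```text
t: 10.22
position: [0.5572, 0.2826, 0.1391]
orientation: [-0.0, 1.0, -0.0, 0.0]
force: [0.6, -0.1, 0.5]
finger_gap: 0.754
grip_force: 0.0
t: 10.63
position: [0.5176, 0.2827, 0.1374]
orientation: [-0.0, 1.0, -0.0, 0.0]
force: [0.2, -0.2, -0.2]
finger_gap: 0.752
grip_force: 0.0
[0.51780068 0.28271511 0.13719533]
510.6235120213636 136.89039251770797
((509.18536376953125, 134.86276245117188), (67.09027099609375, 78.70267486572266), 48.58795166015625) [0.57156935 0.1063864  0.008     ]
```

View pics/w7.png

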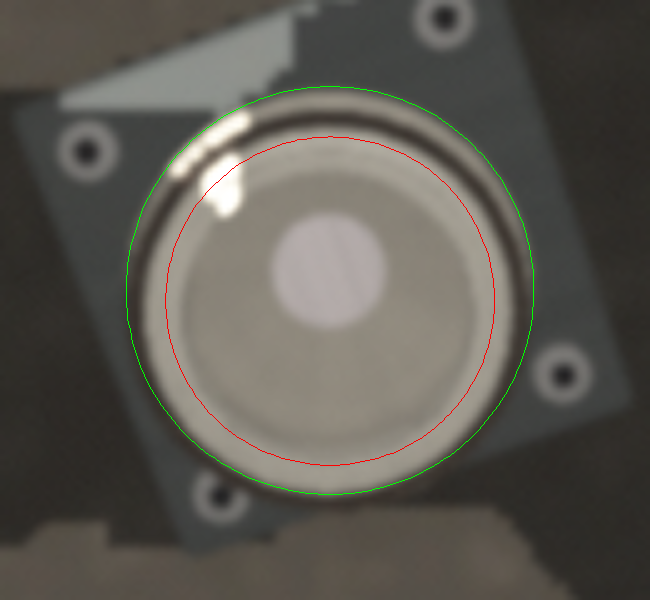

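The large ring lies flat on its flange, concentric within about 1 mm (ring at crop (328,311), flange at about (330,293)). Next is blank_large.

```bash
python3 -m inch '[[[7.5,0.8,2.9,0,0,0,0],[7.5,0.9,2.9,0,0,0,0],[7.5,0.9,2.95,0,0,0,0],[7.5,0.9,2.95,0.5,0,0,0],[7.5,0.9,2.95,0.7,0,0,0],[7.5,0.9,2.95,0.7,0,0,0],[7.5,0,0,0,0,0,0],[7.5,0,0,0,0,0,0]]]'
python3 - <<'E'
from h import *
f=ctrl.grab_frame("wrist");f=ctrl.grab_frame("wrist")
print(tool()[1]); X0=[.5705,.106]
u,v=proj(f,[*X0,.006]);a,b=int(u)-65,int(v)-60
for d in ctrl.silhouettes("wrist","blank_large")[:2]:
    cs=max(cv2.findContours(d["pixels"].astype(np.uint8),0,1)[0],key=len); e=cv2.fitEllipse(cv2.convexHull(cs)); print(d["confidence"],e,ray(f,*e[0],.006))
c=cv2.resize(f["image"][b:b+120,a:a+130,::-1],None,fx=5,fy=5,interpolation=cv2.INTER_CUBIC)
P=np.array([proj(f,[X0[0]+.0275*np.cos(q),X0[1]+.0275*np.sin(q),.006]) for q in np.linspace(0,6.283,200)]);P=((P-[a,b]+.5)*5).astype(int)
cv2.polylines(c,[P],True,(0,0,255),1)
cv2.imwrite("pics/w8.png",c)
print(go([*X0,.003]))
E
```

```text
t: 11.35
position: [0.5708, 0.1038, 0.1174]
orientation: [0.001, 1.0, -0.003, -0.0]
force: [-0.5, 0.2, 0.2]
finger_gap: 0.807
grip_force: 0.0
[0.57016965 0.10692957 0.11771615]
0.97 ((285.8348693847656, 205.5762481689453), (69.18351745605469, 70.29127502441406), 108.91265106201172) [0.57147684 0.10506975 0.006     ]
[ 0.05  0.17 11.49]
```

View pics/w8.png

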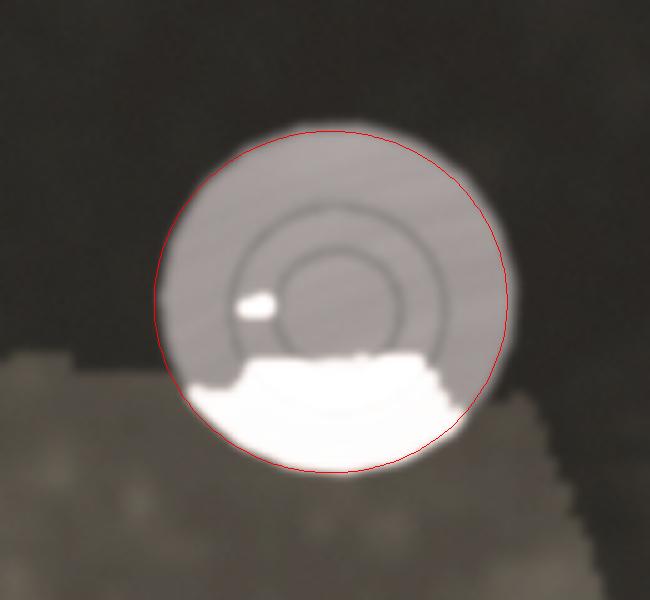

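The large blank, a plain white disc, is at crop (338,298), which puts it at (0.571,0.105). I grasp it.

```bash
python3 -m inch '[[[7.5,0.1,0.17,2.5,0,0,0],[7.5,0,0,2.5,0,0,0],[7.5,0,0,2.5,0,0,0],[7.5,0,0,2.0,0,0,0],[7.5,0,0,1.2,0,0,0],[7.5,0,0,0.7,0,0,0],[7.5,0,0,0,0,0,0],[7.5,0,0,0,0,0,0]]]'
python3 -m inch '[[[7.5,0,0,0.1,0,0,0],[5,0,0,0,0,0,0],[5,0,0,0,0,0,0],[5,0,0,0,0,0,0],[5,0,0,0,0,0,0],[5,0,0,0,0,0,0],[5,0,0,0,0,0,0]]]'; python3 -c "
from h import *
print(go([.5713,.105,.002]))"
```

```text
t: 12.17
position: [0.5711, 0.1054, 0.0043]
orientation: [-0.0, 1.0, 0.0, 0.0]
force: [0.6, -0.5, 0.0]
finger_gap: 0.806
grip_force: 0.0
t: 12.75
position: [0.5711, 0.1049, 0.0033]
orientation: [-0.0, 1.0, -0.0, 0.0]
force: [0.5, 0.2, 6.3]
finger_gap: 0.569
grip_force: 30.0
[ 0.02 -0.01  0.13]
```

```bash
python3 -m inch '[[[5,0,0,-1.5,0,0,0],[5,0,0,-3,0,0,0],[5,0,0,-3,0,0,0],[5,0,0,-3,0,0,0],[5,-0.2,-2,-0.5,0,0,0],[5,-0.2,-3,0,0,0,0],[5,-0.2,-3,0,0,0,0],[5,-0.2,-3,0,0,0,0]]]'
python3 -m inch '[[[5,-0.2,-3,0,0,0,0],[5,-0.2,-2.5,0,0,0,0],[5,-0.2,-1.2,0,0,0,0],[5,0,0,0,0,0,0],[5,0,0,0,0,0,0],[5,0,0,0,0,0,0]]]'
cat >> h.py <<'E'
def held(name,z=.006):
    f=ctrl.grab_frame("wrist");p=tool()[1]
    for d in ctrl.silhouettes("wrist",name)[:3]:
        cs=max(cv2.findContours(d["pixels"].astype(np.uint8),0,1)[0],key=len); e=cv2.fitEllipse(cv2.convexHull(cs)); print(round(d["confidence"],2),np.round(e[0]+e[1],1),"rel TCP mm",((ray(f,*e[0],p[2]+z)-p)*1000).round(1))
    return f,p
E
python3 - <<'E'
from h import *
f,p=held("blank_large",.003);print(p,go([.5569,.2825,.0663]))
c=cv2.resize(f["image"][210:330,220:350,::-1],None,fx=5,fy=5,interpolation=cv2.INTER_CUBIC)
P=np.array([proj(f,[p[0]+.0275*np.cos(q),p[1]+.0275*np.sin(q),p[2]+.003]) for q in np.linspace(0,6.283,200)]);P=((P-[220,210]+.5)*5).astype(int)
cv2.polylines(c,[P],True,(0,0,255),1)
cv2.imwrite("pics/w9.png",c)
E
```

```text
t: 13.42
position: [0.5627, 0.2159, 0.1133]
orientation: [-0.0, 1.0, -0.001, 0.0]
force: [0.6, 0.0, -1.6]
finger_gap: 0.567
grip_force: 30.0
t: 13.92
position: [0.5571, 0.2796, 0.1128]
orientation: [0.001, 1.0, -0.001, -0.0]
force: [0.6, -0.3, -1.0]
finger_gap: 0.566
grip_force: 30.0
0.66 [284.4 265.5 108.4 113.9] rel TCP mm [1.3 0.6 3. ]
[0.55727958 0.27944528 0.11291908] [-0.05 -0.3   4.67]
```

View pics/w9.png

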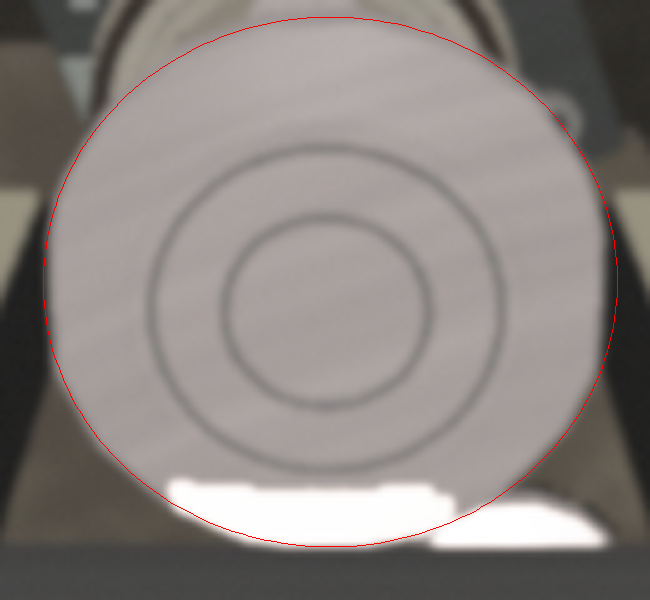

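The blank is centred in the hand, its outline matching the predicted circle. I lower it.

```bash
python3 -m inch '[[[5,-0.04,-0.3,1,0,0,0],[5,0,0,1.5,0,0,0],[5,0,0,1.2,0,0,0],[5,0,0,0.5,0,0,0],[5,0,0,0,0,0,0],[5,0,0,0,0,0,0],[5,0,0,0,0,0,0],[5,0,0,0,0,0,0]]]'
python3 -m inch '[[[5,0,0,0,0,0,0]]]'
python3 -c "
from h import *
print(go([.5567,.2825,.0663]))"
```

```text
t: 14.68
position: [0.5568, 0.285, 0.0714]
orientation: [-0.0, 1.0, -0.0, 0.0]
force: [0.1, -0.8, -0.1]
finger_gap: 0.572
grip_force: 30.0
t: 14.77
position: [0.5568, 0.2851, 0.0715]
orientation: [-0.0, 1.0, -0.0, 0.0]
force: [0.1, 0.4, -0.6]
finger_gap: 0.571
grip_force: 30.0
[-0.01  0.26  0.52]
```

```bash
python3 -m inch '[[[5,0,0.25,0.3,0,0,0],[5,0,0,0,0,0,0],[5,0,0,0,0,0,0],[5,0,0,0,0,0,0]]]'
python3 -m inch '[[[5,0,0,0.1,0,0,0],[5,0,0,0,0,0,0],[5,0,0,0,0,0,0]]]';python3 -m inch '[[[5,0,0,0.05,0,0,0],[5,0,0,0,0,0,0],[5,0,0,0,0,0,0]]]'
```

```text
t: 15.1
position: [0.5565, 0.2823, 0.0679]
orientation: [0.0, 1.0, -0.0, -0.0]
force: [0.2, 0.1, -0.8]
finger_gap: 0.567
grip_force: 30.0
t: 15.35
position: [0.5564, 0.2824, 0.0668]
orientation: [0.0, 1.0, -0.0, -0.0]
force: [-0.4, 0.4, -1.0]
finger_gap: 0.568
grip_force: 30.0
t: 15.6
position: [0.5565, 0.2825, 0.0666]
orientation: [-0.0, 1.0, -0.0, 0.0]
force: [-0.8, -0.5, 2.4]
finger_gap: 0.565
grip_force: 30.0
```

```bash
python3 -m inch '[[[5,0,0,0.03,0,0,0],[5,0,0,0,0,0,0],[5.8,0,0,0,0,0,0],[6.2,0,0,0,0,0,0],[7,0,0,0,0,0,0],[7.5,0,0,0,0,0,0],[7.5,0,0,-1,0,0,0],[7.5,0,0,-2,0,0,0]]]'
python3 -m inch '[[[7.5,0,0,-3,0,0,0],[7.5,-2,0,-2,0,0,0],[7.5,-2.5,0,0,0,0,0],[7.5,0,0,0,0,0,0],[7.5,0,0,0,0,0,0],[7.5,0,0,0,0,0,0]]]'
python3 - <<'E'
from h import *
f=ctrl.grab_frame("wrist");print(tool()[1])
u,v=proj(f,[.5567,.2825,.063]);a,b=int(u)-65,int(v)-60
c=cv2.resize(f["image"][b:b+120,a:a+130,::-1],None,fx=5,fy=5,interpolation=cv2.INTER_CUBIC)
for r,z,col in((.0275,.069,(0,0,255)),(.0275,.055,(0,255,0))):
    P=np.array([proj(f,[.5567+r*np.cos(q),.2825+r*np.sin(q),z]) for q in np.linspace(0,6.283,200)]);P=((P-[a,b]+.5)*5).astype(int)
    cv2.polylines(c,[P],True,col,1)
cv2.imwrite("pics/w10.png",c)
for n in("ring_medium","blank_medium"):
  for d in ctrl.silhouettes("wrist",n): print(n,d["confidence"],d["extent"])
print(go([.476,.1195,.118]))
E
```

```text
t: 16.27
position: [0.5552, 0.2818, 0.0948]
orientation: [0.001, 1.0, -0.0, -0.002]
force: [-0.1, 0.2, -0.7]
finger_gap: 0.803
grip_force: 0.0
t: 16.77
position: [0.512, 0.2826, 0.1466]
orientation: [-0.0, 1.0, -0.0, 0.0]
force: [1.2, 0.4, -0.1]
finger_gap: 0.806
grip_force: 0.0
[0.51225687 0.28245286 0.14623513]
ring_medium 0.65 [449.0, 215.5, 42.1, 42.4]
blank_medium 0.97 [124.8, 152.4, 48.1, 44.9]
blank_medium 0.7 [305.3, 246.8, 42.2, 38.5]
[-3.61 16.27  2.79]
```

View pics/w10.png

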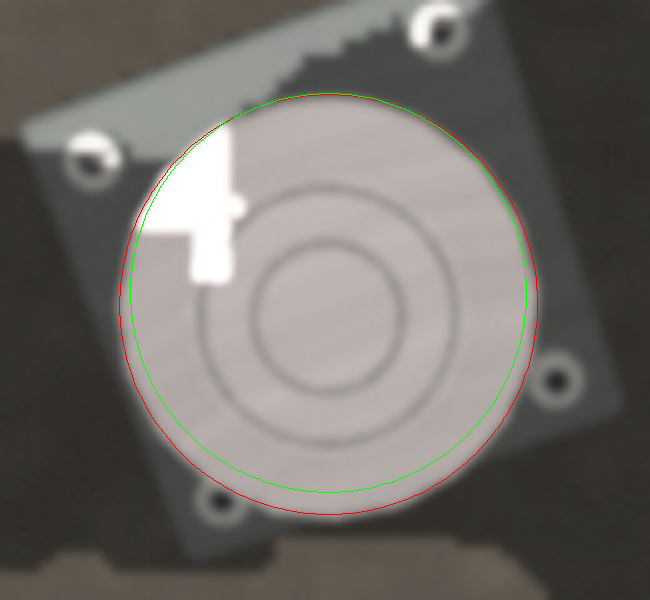

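The large blank sits flat and concentric on the ring and flange, with its outline matching the red circle. Next is ring_medium at about (0.476,0.1195), measured numerically.

```bash
python3 -m inch '[[[5.5,-0.7,3.2,0,0,0,0],[5.5,-0.7,3.2,0.4,0,0,0],[5.5,-0.7,3.3,0.8,0,0,0],[5.5,-0.7,3.3,0.8,0,0,0],[5.5,-0.8,3.3,0.8,0,0,0],[5.5,0,0,0,0,0,0],[5.5,0,0,0,0,0,0],[5.5,0,0,0,0,0,0]]]'
cat >> h.py <<'E'
def find(name,z,u0=None):
    f=ctrl.grab_frame("wrist");p=tool()[1];print("tcp",p)
    for d in ctrl.silhouettes("wrist",name)[:3]:
        cs=max(cv2.findContours(d["pixels"].astype(np.uint8),0,1)[0],key=len); e=cv2.fitEllipse(cv2.convexHull(cs)); X=ray(f,*e[0],z)
        print(round(d["confidence"],2),np.round(e[0]+e[1],1),X.round(4),"rgb",f["image"][d["pixels"]].mean(0).round(),"go",go([*X[:2],.003]))
    return f
E
python3 - <<'E'
from h import *
f=find("ring_medium",.005)
u,v=proj(f,[.476,.1195,.006]);e=blob(f,u,v,45,110);print(u,v,e,ray(f,*e[0],.006))
E
```

```text
t: 17.58
position: [0.4763, 0.1196, 0.118]
orientation: [-0.0, 1.0, -0.0, 0.0]
force: [0.4, -0.3, -0.5]
finger_gap: 0.594
grip_force: 0.0
tcp [0.47635303 0.12027525 0.1180772 ]
0.81 [284.  205.6  47.   47.8] [0.477  0.1204 0.005 ] rgb [192. 186. 176.] go [ 0.06  0.03 11.51]
285.141102198599 207.13434723721883 ((283.4953308105469, 218.8511505126953), (65.53677368164062, 83.82414245605469), 100.0188217163086) [0.46645606 0.1208025  0.006     ]
```

The silhouette is 47 px across, about 37 mm over the rubber. That is the medium ring, centred at (0.477,0.120).

```bash
python3 -m inch '[[[5.5,0.07,0,2.5,0,0,0],[5.5,0,0,2.5,0,0,0],[5.5,0,0,2.5,0,0,0],[5.5,0,0,2.0,0,0,0],[5.5,0,0,1.2,0,0,0],[5.5,0,0,0.8,0,0,0],[5.5,0,0,0,0,0,0],[5.5,0,0,0,0,0,0]]]'
python3 -m inch '[[[5.5,0,0,0.1,0,0,0],[2.5,0,0,0,0,0,0],[2.5,0,0,0,0,0,0],[2.5,0,0,0,0,0,0],[2.5,0,0,0,0,0,0],[2.5,0,0,0,0,0,0],[2.5,0,0,0,0,0,0]]]'
python3 -m inch '[[[2.5,0,0,-1.5,0,0,0],[2.5,0,0,-3,0,0,0],[2.5,0,0,-4,0,0,0],[2.5,0,0,-4,0,0,0],[2.5,0,0,-1.5,0,0,0],[2.5,0,0,0,0,0,0],[2.5,0,0,0,0,0,0]]]'
python3 - <<'E'
from h import *
f,p=held("ring_medium",.006);print(p,go([.43,-.272,.15]))
E
```

```text
t: 18.35
position: [0.4763, 0.12, 0.0031]
orientation: [-0.0, 1.0, 0.0, -0.0]
force: [0.1, -0.4, 0.1]
finger_gap: 0.594
grip_force: 0.0
t: 18.93
position: [0.4764, 0.1194, 0.0025]
orientation: [-0.0, 1.0, -0.0, 0.0]
force: [-0.7, -0.6, 5.2]
finger_gap: 0.321
grip_force: 30.0
t: 19.52
position: [0.4765, 0.1197, 0.1428]
orientation: [-0.0, 1.0, 0.0, 0.001]
force: [0.5, 1.6, -0.2]
finger_gap: 0.319
grip_force: 30.0
0.94 [284.  266.1  74.3  75.9] rel TCP mm [2.6 0.8 6. ]
[0.47581801 0.11949762 0.14176601] [-4.55 39.13 -0.86]
```

```bash
python3 -m inch '[[[2.5,-0.4,3.2,-0.2,0,0,0],[2.5,-0.4,3.3,-0.2,0,0,0],[2.5,-0.4,3.3,-0.2,0,0,0],[2.5,-0.4,3.3,-0.2,0,0,0],[2.5,-0.4,3.3,0,0,0,0],[2.5,-0.4,3.3,0,0,0,0],[2.5,-0.4,3.3,0,0,0,0],[2.5,-0.4,3.3,0,0,0,0]]]'
python3 -m inch '[[[2.5,-0.4,3.2,0,0,0,0],[2.5,-0.4,3.2,0,0,0,0],[2.5,-0.3,3.2,0,0,0,0],[2.5,-0.2,3.0,0,0,0,0],[2.5,0,0,0,0,0,0],[2.5,0,0,0,0,0,0],[2.5,0,0,0,0,0,0]]]'
python3 - <<'E'
from h import *
f=ctrl.grab_frame("wrist");R,p,o=tool();print(p,R[:2,:2].round(3),o["finger_gap"])
np.savez("f11.npz",**f)
X0=[.4835,-.2735]
u,v=proj(f,[*X0,.07]);a,b=int(u)-65,int(v)-60;print(u,v,a,b)
c=cv2.resize(f["image"][b:b+120,a:a+130,::-1],None,fx=5,fy=5,interpolation=cv2.INTER_CUBIC)
P=np.array([proj(f,[X0[0]+.02*np.cos(q),X0[1]+.02*np.sin(q),.07]) for q in np.linspace(0,6.283,200)]);P=((P-[a,b]+.5)*5).astype(int)
cv2.polylines(c,[P],True,(0,0,255),1);cv2.imwrite("pics/w11.png",c)
E
```

```text
t: 20.28
position: [0.4428, -0.1449, 0.1485]
orientation: [-0.0, 1.0, -0.0, -0.002]
force: [0.8, -0.3, 0.3]
finger_gap: 0.317
grip_force: 30.0
t: 20.87
position: [0.4304, -0.2688, 0.1487]
orientation: [-0.001, 1.0, -0.0, -0.001]
force: [-0.1, 0.6, 0.1]
finger_gap: 0.32
grip_force: 30.0
[ 0.43069017 -0.26824685  0.14899943] [[ 1.     0.001]
 [ 0.001 -1.   ]] 0.31270779052869885
292.458483167169 141.04861959478274 227 81
```

View pics/w11.png

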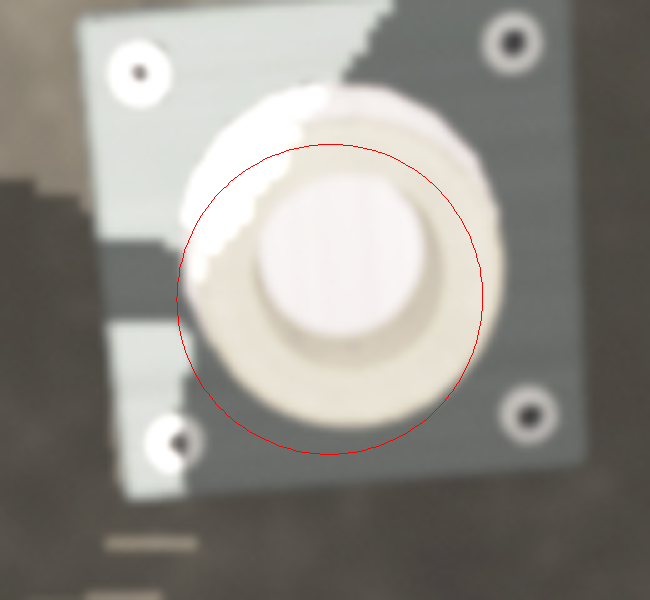

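The small port flange is centred at crop (347,272), against a prediction of (330,299). The bolt holes give a cross-check.

```bash
python3 - <<'E'
from h import *
f=dict(np.load("f11.npz"));p=tool()[1]
g=lambda x,y,z:ray(f,227+x/5-.5,81+y/5-.5,z).round(4)
print(g(347,272,.07),"holes",np.mean([g(*q,.01) for q in((139,73),(512,42),(529,415),(179,443))],0))
print(p); held("ring_medium",.0015)
E
```

```text
[ 0.4875 -0.2757  0.07  ] holes [ 0.486975 -0.276225  0.01    ]
[ 0.43069017 -0.26824685  0.14899943]
0.84 [284.3 265.9  74.4  75.6] rel TCP mm [0.5 0.3 1.5]
```

```bash
python3 -m inch '[[[2.5,1.5,0.3,0,0,0,0],[2.5,1.6,0.3,0,0,0,0],[2.5,1.5,0.15,1.5,0,0,0],[2.5,1.0,0,1.8,0,0,0],[2.5,0,0,1.8,0,0,0],[2.5,0,0,1.0,0,0,0],[2.5,0,0,0,0,0,0],[2.5,0,0,0,0,0,0]]]'
python3 -m inch '[[[2.5,0,0,0,0,0,0],[2.5,0,0,0,0,0,0],[2.5,0,0,0,0,0,0]]]'
python3 -c "
from h import *
print(go([.4869,-.2759,.0725]))"
```

```text
t: 21.68
position: [0.4866, -0.2764, 0.0889]
orientation: [-0.0, 1.0, 0.0, -0.001]
force: [-0.2, 0.5, -0.5]
finger_gap: 0.32
grip_force: 30.0
t: 21.93
position: [0.4873, -0.2773, 0.0901]
orientation: [0.0, 1.0, -0.0, 0.001]
force: [1.0, -0.5, -0.2]
finger_gap: 0.319
grip_force: 30.0
[-0.04 -0.14  1.76]
```

```bash
python3 -m inch '[[[2.5,0,-0.1,0.8,0,0,0],[2.5,0,0,0.5,0,0,0],[2.5,0,0,0.2,0,0,0],[2.5,0,0,0,0,0,0],[2.5,0,0,0,0,0,0],[2.5,0,0,0,0,0,0],[2.5,0,0,0,0,0,0]]]'
python3 -c "
from h import *
print(go([.4869,-.2759,.0725]))"
```

```text
t: 22.52
position: [0.4871, -0.2762, 0.0742]
orientation: [0.0, 1.0, -0.0, 0.0]
force: [0.8, 0.7, 0.5]
finger_gap: 0.318
grip_force: 30.0
[-0.02 -0.03  0.17]
```

```bash
for i in 1; do python3 -m inch '[[[2.5,-0.02,-0.03,0.1,0,0,0],[2.5,0,0,0,0,0,0],[2.5,0,0,0,0,0,0]]]';python3 -m inch '[[[2.5,0,0,0.05,0,0,0],[2.5,0,0,0,0,0,0],[2.5,0,0,0,0,0,0]]]'; python3 -m inch '[[[2.5,0,0,0.04,0,0,0],[2.5,0,0,0,0,0,0],[2.5,0,0,0,0,0,0]]]';done
```

```text
t: 22.77
position: [0.4869, -0.2758, 0.0731]
orientation: [0.0, 1.0, -0.0, -0.0]
force: [-0.0, -0.0, -0.0]
finger_gap: 0.315
grip_force: 30.0
t: 23.02
position: [0.4869, -0.2758, 0.0726]
orientation: [0.0, 1.0, -0.0, -0.0]
force: [-0.5, 0.5, -0.0]
finger_gap: 0.318
grip_force: 30.0
t: 23.27
position: [0.4869, -0.2758, 0.0725]
orientation: [0.0, 1.0, -0.0, 0.0]
force: [-0.9, 0.4, 4.6]
finger_gap: 0.315
grip_force: 30.0
```

Contact. I release, back off and measure the ring on the port.

```bash
python3 -m inch '[[[3.6,0,0,0,0,0,0],[4.2,0,0,0,0,0,0],[4.8,0,0,0,0,0,0],[5.5,0,0,0,0,0,0],[5.5,0,0,-1,0,0,0],[5.5,0,0,-2,0,0,0],[5.5,0,0,-3,0,0,0],[5.5,0,0,-2,0,0,0]]]'
python3 -m inch '[[[5.5,-1.8,0,0,0,0,0],[5.5,-2,0,0,0,0,0],[5.5,-1.5,0,0,0,0,0],[5.5,0,0,0,0,0,0],[5.5,0,0,0,0,0,0],[5.5,0,0,0,0,0,0]]]'
python3 - <<'E'
from h import *
f=find("ring_medium",.074)
print(proj(f,[.4873,-.2759,.074]),go([.42,.247,.15]))
E
```

```text
t: 23.93
position: [0.487, -0.276, 0.1545]
orientation: [0.0, 1.0, -0.0, 0.0]
force: [0.0, -0.1, -0.5]
finger_gap: 0.589
grip_force: 0.0
t: 24.43
position: [0.435, -0.276, 0.1527]
orientation: [0.0, 1.0, 0.0, 0.001]
force: [0.0, 0.0, -1.2]
finger_gap: 0.594
grip_force: 0.0
tcp [ 0.43512309 -0.27583411  0.15248172]
0.68 [283.9 142.6  57.   58.9] [ 0.4875 -0.2752  0.074 ] rgb [202. 196. 186.] go [ 5.23 -0.06 14.94]
[284.97564226 142.84736002] [ -1.47 -52.28   0.22]
```

The medium ring is centred within 1 mm. Next is the white medium blank at (0.449,0.248).

```bash
python3 -m inch '[[[6,0.4,-3.3,0,0,0,0],[6,0.5,-3.5,0,0,0,0],[6,0.5,-3.5,0,0,0,0],[6,0,-3.5,0,0,0,0],[6,0,-3.5,0,0,0,0],[6,0,-3.5,0,0,0,0],[6,0,-3.5,0,0,0,0],[6,0,-3.5,0,0,0,0]]]'
python3 -m inch '[[[6,0,-3.5,0,0,0,0],[6,0,-3.5,0,0,0,0],[6,0,-3.5,0,0,0,0],[6,0,-3.5,0.5,0,0,0],[6,0,-3.5,1,0,0,0],[6,0,-3.5,1,0,0,0],[6,0,-3.1,0.9,0,0,0],[6,0,0,0,0,0,0]]]'
python3 -m inch '[[[6,0,0,0,0,0,0],[6,0,0,0,0,0,0],[6,0,0,0,0,0,0]]]'
python3 - <<'E'
from h import *
f=find("blank_medium",.006); print(tool()[0].round(3)[:2,:2],ctrl.observe()["joints"].round(2))
E
```

```text
t: 25.2
position: [0.4484, 0.0043, 0.1521]
orientation: [-0.0, 1.0, 0.0, 0.0]
force: [0.2, -0.1, -0.2]
finger_gap: 0.645
grip_force: 0.0
t: 25.87
position: [0.4475, 0.2508, 0.1165]
orientation: [-0.001, 1.0, 0.004, -0.0]
force: [1.3, 0.7, 0.8]
finger_gap: 0.647
grip_force: 0.0
t: 26.12
position: [0.4482, 0.2421, 0.1184]
orientation: [0.0, 1.0, -0.001, 0.0]
force: [0.2, -0.1, -0.6]
finger_gap: 0.646
grip_force: 0.0
tcp [0.44830414 0.2419147  0.11849047]
0.58 [68.1 93.  54.3 62.5] [0.5331 0.3979 0.006 ] rgb [233. 169. 118.] go [  8.43 -15.61  11.56]
[[ 1.    -0.002]
 [-0.002 -1.   ]] [-0.73  0.5   0.17  2.19 -0.18  0.47 -1.99]
```

```bash
python3 -m inch '[[[6,0.1,-0.6,0.3,0,0,0],[6,0,0,0,0,0,0],[6,0,0,0,0,0,0],[6,0,0,0,0,0,0]]]'
python3 - <<'E'
from h import *
f=find("blank_medium",.006)
u,v=proj(f,[.449,.248,.006]);print(u,v)
for th in(110,130,150):
    e=blob(f,u,v,42,th);X=ray(f,*e[0],.006);print(e,X,go([*X[:2],.003]))
E
```

```text
t: 26.55
position: [0.449, 0.2491, 0.1152]
orientation: [0.0, 1.0, -0.0, -0.0]
force: [0.7, 0.7, -0.4]
finger_gap: 0.649
grip_force: 0.0
tcp [0.44896962 0.24904929 0.11521204]
0.96 [75.9 94.  54.1 63.6] [0.5329 0.398  0.006 ] rgb [192. 129.  89.] go [  8.39 -14.9   11.22]
286.39895980497056 207.66634462605236
((286.4785461425781, 207.3057861328125), (51.909873962402344, 53.20180130004883), 164.34591674804688) [0.44928842 0.24793877 0.006     ] [ 0.03  0.11 11.22]
((286.4187316894531, 207.35076904296875), (51.174564361572266, 52.209617614746094), 165.6226348876953) [0.44925246 0.24798495 0.006     ] [ 0.03  0.11 11.22]
((286.5282897949219, 207.605712890625), (50.011749267578125, 51.57569885253906), 162.07154846191406) [0.44904847 0.2479001  0.006     ] [1.000e-02 1.100e-01 1.122e+01]
```

The white disc measures 51 px, about 40 mm across, and is centred at (0.4492,0.248). The brown look-alike is far off at (76,94). I grasp the white one.

```bash
python3 -m inch '[[[6,0.02,0.1,2.5,0,0,0],[6,0,0,2.5,0,0,0],[6,0,0,2.5,0,0,0],[6,0,0,2.0,0,0,0],[6,0,0,1.0,0,0,0],[6,0,0,0.7,0,0,0],[6,0,0,0,0,0,0],[6,0,0,0,0,0,0]]]'
python3 -m inch '[[[6,0,0,0.08,0,0,0],[3.5,0,0,0,0,0,0],[3.5,0,0,0,0,0,0],[3.5,0,0,0,0,0,0],[3.5,0,0,0,0,0,0],[3.5,0,0,0,0,0,0],[3.5,0,0,0,0,0,0]]]'
python3 -m inch '[[[3.5,0,0,-1.5,0,0,0],[3.5,0,0,-3,0,0,0],[3.5,0,0,-4,0,0,0],[3.5,0,0,-4,0,0,0],[3.5,0,0,-1.7,0,0,0],[3.5,0,0,0,0,0,0],[3.5,0,0,0,0,0,0],[3.5,0,0,0,0,0,0]]]'
python3 - <<'E'
from h import *
f,p=held("blank_medium",.003);print(p,go([.4873,-.2757,.143]))
E
```

```text
t: 27.32
position: [0.4493, 0.2482, 0.0036]
orientation: [0.0, 1.0, -0.0, 0.0]
force: [-0.5, -0.3, 1.3]
finger_gap: 0.643
grip_force: 0.0
t: 27.9
position: [0.4494, 0.2484, 0.0028]
orientation: [-0.0, 1.0, -0.0, 0.0]
force: [-0.1, -0.3, 5.8]
finger_gap: 0.408
grip_force: 30.0
t: 28.57
position: [0.4486, 0.2481, 0.1436]
orientation: [0.0, 1.0, 0.0, -0.0]
force: [0.2, 0.2, -1.5]
finger_gap: 0.409
grip_force: 30.0
0.9 [93.9 94.3 49.5 57.3] rel TCP mm [79.9 81.2  3. ]
0.75 [284.5 266.5  80.5  81.8] rel TCP mm [0.9 0.6 3. ]
[0.44842424 0.2478587  0.14316774] [ 3.89 52.35  0.07]
```

```bash
python3 -m inch '[[[3.5,0.2,3.3,0,0,0,0],[3.5,0.25,3.5,0,0,0,0],[3.5,0.25,3.5,0,0,0,0],[3.5,0.25,3.5,0,0,0,0],[3.5,0.25,3.5,0,0,0,0],[3.5,0.25,3.5,0,0,0,0],[3.5,0.25,3.5,0,0,0,0],[3.5,0.25,3.5,0,0,0,0]]]'
python3 -m inch '[[[3.5,0.25,3.5,0,0,0,0],[3.5,0.25,3.5,0,0,0,0],[3.5,0.25,3.5,0,0,0,0],[3.5,0.25,3.5,0,0,0,0],[3.5,0.3,3.5,0,0,0,0],[3.5,0.3,3.5,0,0,0,0],[3.5,0.3,2.6,0,0,0,0],[3.5,0,0,0,0,0,0]]]'
python3 -m inch '[[[3.5,0,0,0,0,0,0],[3.5,0,0,0,0,0,0],[3.5,0,0,0,0,0,0],[3.5,0,0,0,0,0,0]]]'
python3 -c "
from h import *
print(go([.4870,-.2757,.0808]))"
```

```text
t: 29.33
position: [0.4678, -0.0315, 0.1431]
orientation: [0.0, 1.0, -0.0, -0.001]
force: [0.4, -0.2, -1.2]
finger_gap: 0.404
grip_force: 30.0
t: 30.0
position: [0.4868, -0.272, 0.143]
orientation: [0.001, 1.0, -0.004, -0.001]
force: [-0.2, 0.8, 0.4]
finger_gap: 0.407
grip_force: 30.0
t: 30.33
position: [0.4875, -0.2643, 0.144]
orientation: [-0.0, 1.0, 0.001, -0.0]
force: [-0.9, 0.3, -0.7]
finger_gap: 0.41
grip_force: 30.0
[-0.05  1.15  6.32]
```

```bash
python3 -m inch '[[[3.5,-0.05,0.6,0,0,0,0],[3.5,0,0.5,1.5,0,0,0],[3.5,0,0,2,0,0,0],[3.5,0,0,1.2,0,0,0],[3.5,0,0,0.5,0,0,0],[3.5,0,0,0,0,0,0],[3.5,0,0,0,0,0,0],[3.5,0,0,0,0,0,0]]]'
python3 -m inch '[[[3.5,0,0,0,0,0,0],[3.5,0,0,0,0,0,0]]]'
python3 -c "
from h import *
print(go([.4870,-.2757,.0808]))"
```

```text
t: 31.0
position: [0.4875, -0.2769, 0.0931]
orientation: [0.0, 1.0, 0.0, 0.0]
force: [-0.8, 0.9, -0.5]
finger_gap: 0.41
grip_force: 30.0
t: 31.17
position: [0.4874, -0.2769, 0.0931]
orientation: [0.0, 1.0, -0.0, 0.001]
force: [0.1, 0.6, -1.7]
finger_gap: 0.407
grip_force: 30.0
[-0.05 -0.12  1.23]
```

```bash
python3 -m inch '[[[3.5,-0.04,-0.12,0.5,0,0,0],[3.5,0,0,0.4,0,0,0],[3.5,0,0,0.1,0,0,0],[3.5,0,0,0,0,0,0],[3.5,0,0,0,0,0,0],[3.5,0,0,0,0,0,0],[3.5,0,0,0,0,0,0]]]'
python3 -m inch '[[[3.5,0,0,0.1,0,0,0],[3.5,0,0,0,0,0,0],[3.5,0,0,0,0,0,0]]]';python3 -m inch '[[[3.5,0,0,0.05,0,0,0],[3.5,0,0,0,0,0,0],[3.5,0,0,0,0,0,0]]]'
```

```text
t: 31.75
position: [0.4867, -0.2757, 0.0825]
orientation: [0.0, 1.0, -0.0, -0.0]
force: [-1.2, 0.0, -0.2]
finger_gap: 0.409
grip_force: 30.0
t: 32.0
position: [0.4867, -0.2756, 0.0814]
orientation: [0.0, 1.0, -0.0, -0.0]
force: [-0.8, 1.0, 0.4]
finger_gap: 0.409
grip_force: 30.0
t: 32.25
position: [0.4867, -0.2756, 0.081]
orientation: [0.0, 1.0, -0.0, 0.0]
force: [-1.3, -0.6, 2.4]
finger_gap: 0.408
grip_force: 30.0
```

Contact. I release, back off and check.

```bash
python3 -m inch '[[[3.5,0,0,0.03,0,0,0],[3.5,0,0,0,0,0,0],[4.3,0,0,0,0,0,0],[4.8,0,0,0,0,0,0],[5.5,0,0,0,0,0,0],[6,0,0,0,0,0,0],[6,0,0,-1,0,0,0],[6,0,0,-2,0,0,0]]]'
python3 -m inch '[[[6,0,0,-3,0,0,0],[6,-2,0,-2,0,0,0],[6,-2.5,0,0,0,0,0],[6,0,0,0,0,0,0],[6,0,0,0,0,0,0],[6,0,0,0,0,0,0]]]'
python3 - <<'E'
from h import *
f=ctrl.grab_frame("wrist");print(tool()[1])
X0=[.4873,-.2759]
u,v=proj(f,[*X0,.08]);a,b=int(u)-65,int(v)-60
c=cv2.resize(f["image"][b:b+120,a:a+130,::-1],None,fx=5,fy=5,interpolation=cv2.INTER_CUBIC)
for z,col in((.084,(0,0,255)),(.07,(0,255,0))):
    P=np.array([proj(f,[X0[0]+.02*np.cos(q),X0[1]+.02*np.sin(q),z]) for q in np.linspace(0,6.283,200)]);P=((P-[a,b]+.5)*5).astype(int)
    cv2.polylines(c,[P],True,col,1)
cv2.imwrite("pics/w12.png",c)
f=ctrl.grab_frame("top");cv2.imwrite("pics/top_end.png",f["image"][:,:,::-1])
for k in ["ring_small","clamp","tin"]:
    print(k,[(round(d["confidence"],2),[int(v) for v in d["extent"]]) for d in ctrl.silhouettes("top",k)])
E
```

```text
t: 32.92
position: [0.4856, -0.275, 0.1096]
orientation: [-0.001, 1.0, -0.0, -0.002]
force: [0.4, -0.1, 0.7]
finger_gap: 0.644
grip_force: 0.0
t: 33.42
position: [0.4424, -0.2756, 0.1611]
orientation: [0.0, 1.0, -0.0, 0.0]
force: [0.8, -0.3, -0.2]
finger_gap: 0.644
grip_force: 0.0
[ 0.44257379 -0.27554081  0.16072406]
ring_small [(0.33, [189, 195, 29, 26])]
clamp [(0.83, [329, 238, 32, 18])]
tin [(0.56, [294, 232, 23, 23])]
```

View pics/w12.png

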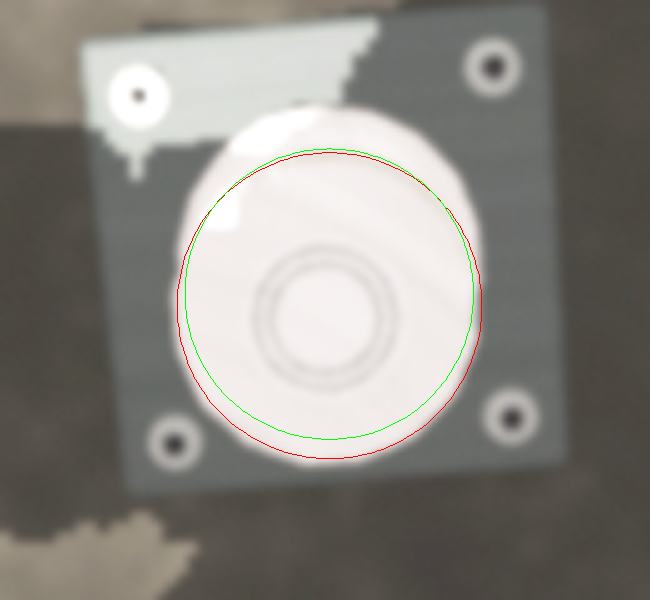

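The small blank lies flat and within about 1 mm of the port axis. The clamp and tin have not moved, and the arm is clear. I hand in.

```bash
python3 -c "
from cell import ctrl
print(ctrl.close_job())"
```

```text
the job is handed in; nothing more can be done
None
```

Both ports are blanked off: each has its own ring and then its matching blank, flat and centred to about 1 mm in the camera checks. The job was handed in at about 33 s, with the clamp and tin confirmed unmoved; the arm never went near the smallest ring, though the final picture did not pick it out.

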